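# Change over the flip stop for a longer cut

## Robot

A 7-joint arm with a two-finger parallel gripper is mounted at the origin on a cart in front of the work surface, level with it; the furniture and walls round the work are solid. World frame = base frame: x ahead of the robot, y to its left, z up, the work surface at z = 0. Lengths are in m, angles in rad, forces in N, time in s.
With the tool pointing down it reaches from about 0.4 to 0.9 m from the base axis. Payload 5.5 kg.
Tool frame: the origin (TCP) lies midway between the tips of the shut fingers; the grasp point (between the pads) lies 19 mm behind it (manip.grip_depth is the distance from the TCP to the grasp point, in m); z points along the fingers, y is the line along which they close (so a half turn about z gives the same grasp; the last joint's range is limited). The gripper opens to 92 mm and grips with 3 to 60 N. Pads are 19 mm wide; open, the fingers measure 130 mm over their backs; the gripper's body (75 mm by 190 mm) begins 47 mm behind the grasp point.
Start: joints at [1.546, 0.501, -0.427, 1.55, 0.221, 1.138, -0.21], TCP at [0.185, -0.623, 0.227] pointing down, gripper open.
Joint ranges: [-2.88, 2.88], [-0.31, 2.03], [-1.54, 1.56], [0.2, 2.42], [-1.41, 4.55], [0.19, 2.02], [-2.57, 2.57]. Speed limits (rad/s): [2.57, 2.57, 3.14, 3.14, 3.14, 3.14, 3.14].

## Interface

Orientations are given as a unit quaternion [x, y, z, w].
In Python, from bench import manip, effector, viewer gives the robot as it stands. Calls block until the motion is done:
- manip.move_pose(position, orientation): joint-space move of the TCP to a pose.
- manip.servo_line(position, ori=None, vel=0.15): straight line of the TCP; ori=None keeps the orientation; vel is the mean speed in m/s.
- manip.movej(angles): joint-space move.
- effector.open_jaws() and effector.close(f_grip=None): open the fingers fully, or close them until they stop; f_grip is the grip in N (None keeps the last).
- manip.sleep(seconds).
- manip.solve_ik(position, orientation): joint angles nearest the present ones, or None.
- viewer.get_image(name): name is "scene" or "top" or "wrist"; returns the picture (384x512x3 uint8, red, green, blue); there is no depth.
- viewer.get_calibration(name): a dict with "vfov" (degrees; the focal length in pixels is half the picture's height over the tangent of half this angle, whatever the lens; pixels are square), "cx", "cy" (the principal point, pixels), "eye" and "attitude" of the camera in the world. Camera axes: x right, y down, z forward; pixel columns grow to the right and rows downward; lengths in m; the calibration is good to about 2 mm. A picture is of the moment at which its call begins: read the wrist's pose just before it. get_calibration takes no time and is no camera call; for the wrist camera it gives the pose at the moment of the call.
A pose or a line that the arm cannot do raises manip.PlanningError and nothing moves.
- manip.hand_in(): hands the job in; it is judged then, once.
Readings, each from a call of its own:
- manip.current_clock(): time.
- manip.current_q(): joint angles.
- manip.current_joint_velocities(): joint speeds.
- manip.current_tau(): joint torques, N m.
- manip.current_tool_pos(): TCP position.
- manip.current_tcp_rot(): TCP orientation.
- manip.current_force(): force on the tool from outside, world axes, zero at the start.
- manip.current_wrist_torque(): the same for the moment, N m.
- manip.current_finger_gap(): finger opening in m.
- manip.current_gripper_force(): force on a finger pad.
Only numpy, scipy, OpenCV 4.12 (cv2) and the standard library are available. Lean on these libraries where they do the work, as an engineer would, in place of code of your own. Each camera call takes 0.05 s, during which the arm holds its last target. There are 200 camera calls.

## Task

Set up the saw board for the red length, only by pushing with the fingertips; nothing is to be picked up. Push the yellow-knobbed flip stop up and back until it rests parked behind the fence, push the red-knobbed stop over towards you so that it drops fully down in front of the fence, then push the dark wooden strip flat against the fence and along it until its end butts against the red stop. Leave the blue stop parked and the other things on the bench where they are.

Things in the scene. Friction and masses are not known exactly. Their poses are not given: they have to be found in the camera images.
- saw_board: Fixed plywood board, 120 mm in x (-50 to +70), 460 in y (-240 to +220), 12 thick, with an aluminium fence along y. Origin on the bench; x points to the fence, y along it from the strip to the stops. Fence face at x = 30 mm, 20 thick, top 44 mm above the bench, a saw slot at y = -60. Only a flat saw lies behind the stops
- yellow_stop: carriage of the stop with the yellow ball knob, fixed on top of the fence (grey, 26 x 30 mm). Origin 44 mm above the bench, on the middle of the fence's top; axes as the board's. With its arm down the side of the foot that faces the strip lies at y = -6 mm of this frame
- yellow_arm (a joint): Arm of the yellow-knobbed stop, the one nearest the strip; starts down. Hinge along the fence, at (-12, 0, +18) mm from its carriage's origin. 0 = down, its 12 mm wide steel foot blocking the strip's path; 1.75 rad = parked, leaning back over the fence. It swings freely up and back (90 g): past about 1.2 it falls back to 1.75, below that it falls to 0
- yellow_knob (a point): Yellow stop: centre of its polished, slippery 20 mm yellow ball knob, on a thin stem 60 mm from the hinge. Arm down: the knob is 42 mm in front of (-x) and 42 mm above the hinge; parked: 49 mm behind (+x) and 34 mm above the hinge. The knob is what one pushes, to and fro across the fence
- red_stop: carriage of the stop with the red ball knob, fixed on top of the fence (grey, 26 x 30 mm). Origin 44 mm above the bench, on the middle of the fence's top; axes as the board's. With its arm down the side of the foot that faces the strip lies at y = -6 mm of this frame; the strip belongs against it
- red_arm (a joint): Arm of the red-knobbed stop, starts parked; red and blue may stand in either order beyond the yellow one. Hinge along the fence, at (-12, 0, +18) mm from its carriage's origin. 0 = down, its 12 mm wide steel foot blocking the strip's path; 1.75 rad = parked, leaning back over the fence. It swings freely up and back (90 g): past about 1.2 it falls back to 1.75, below that it falls to 0
- red_knob (a point): Red stop: centre of its polished, slippery 20 mm red ball knob, on a thin stem 60 mm from the hinge. Arm down: the knob is 42 mm in front of (-x) and 42 mm above the hinge; parked: 49 mm behind (+x) and 34 mm above the hinge. The knob is what one pushes, to and fro across the fence
- blue_arm (a joint): Arm of the blue-knobbed stop, starts parked and stays so. Hinge along the fence, at (-12, 0, +18) mm from its carriage's origin. 0 = down, its 12 mm wide steel foot blocking the strip's path; 1.75 rad = parked, leaning back over the fence. It swings freely up and back (90 g): past about 1.2 it falls back to 1.75, below that it falls to 0
- blue_knob (a point): Blue stop: centre of its polished, slippery 20 mm blue ball knob, on a thin stem 60 mm from the hinge. Arm down: the knob is 42 mm in front of (-x) and 42 mm above the hinge; parked: 49 mm behind (+x) and 34 mm above the hinge. The knob is what one pushes, to and fro across the fence
- strip_stop_end (a point): Centre of the end face of the loose dark strip that is to meet the stop. Strip: 30 mm wide (x), 260 long (y), 20 high, about 0.14 kg, lying on the board (12 mm above the bench) a little off the fence, its other end past the board's end. Against the fence its middle line is at x = 15 mm of the board. Parked stops are clear of its way
- strip_free_end (a point): Centre of the strip's other end face (260 mm from the first), the end to push on. Axes as the strip's
- back_saw: Small back saw lying flat behind the board, 235 x 55 x 18 mm, to be left alone. Origin under its middle
- tape_measure: Yellow tape measure, 31 x 67 x 62 mm, standing right of the board, to be left alone. Origin at the centre of its underside
- pliers_red_a: Pliers with red handles, 56 x 142 x 11 mm, lying left of the board, to be left alone. Origin under their middle
- glass_jar: Glass jar with a blue lid, 78 mm across, 115 mm high, standing behind the strip's free end, to be left alone. Origin at the centre of its underside

How it is judged:
At the end, for the whole second after the job is handed in: The yellow arm rests parked (above 1.65 rad), the red arm is fully down (below 0.06 rad), the blue arm is still parked, and the strip lies flat on the board with both ends within about 2 mm of touching the fence and its end within 2.5 mm of the red stop's foot (value of joint yellow_arm above 1.65 rad and value of joint red_arm below 0.06 rad and value of joint blue_arm above 1.6 rad and y of strip_stop_end in the frame of red_stop between -0.0085 and -0.004 m and x of strip_stop_end in the frame of saw_board between 0.012 and 0.017 m and x of strip_free_end in the frame of saw_board between 0.012 and 0.017 m and z of each of strip_stop_end, strip_free_end in the frame of saw_board below 0.025 m).
It fails at once if the strip is lifted or tipped off the board (z of any of strip_stop_end, strip_free_end in the frame of saw_board above 0.034 m).
It fails at once if the blue stop is tipped out of its parked place (value of joint blue_arm below 1.2 rad).
It fails at once if the saw, tape measure, pliers or jar is moved (distance of any of back_saw, tape_measure, pliers_red_a, glass_jar from where it was at the start of the episode above 0.02 m).
It also fails if it takes over 54 s, if anything falls off the work surface, if the arm or the gripper's body presses on something with over 40 N, if the wrist force passes 120 N, or if a joint passes its speed limit or range.

## Working session

There is one attempt and no reset: what is moved stays moved. The work goes in short steps, each a Python script; the robot and the scene stay as the last script left them, time stands still between calls to the robot, and variables do not carry over. Pictures are saved under pics/ and viewed, at most 10 in all, crops included, and the job is handed in when it is done.

```bash
mkdir -p pics; ls; python3 - <<'E'
from bench import manip, viewer
import cv2
for n in ("scene","top"):
    im=viewer.get_image(n); cv2.imwrite(f"pics/{n}0.png",im[:,:,::-1]); print(n,viewer.get_calibration(n))
print(manip.current_clock(),manip.current_tool_pos(),manip.current_tcp_rot(),manip.grip_depth)
E
```

```text
pics
scene {'vfov': 49.98982155202543, 'cx': 256.3991208019892, 'cy': 191.74645302947113, 'eye': array([0.66315107, 0.61456731, 0.98906819]), 'attitude': array([ 0.07063954,  0.94803518, -0.3091006 , -0.02638492])}
top {'vfov': 57.331920326116425, 'cx': 261.433397411254, 'cy': 198.86818250411554, 'eye': array([ 0.42512013, -0.04407415,  1.04382539]), 'attitude': array([ 0.71386465, -0.69709833,  0.05336361, -0.04004369])}
0.1 [ 0.18429946 -0.6226745   0.22579312] [ 9.89659328e-01  1.43435280e-01 -9.63925450e-05 -8.51843807e-04] 0.0188
```

View pics/top0.png

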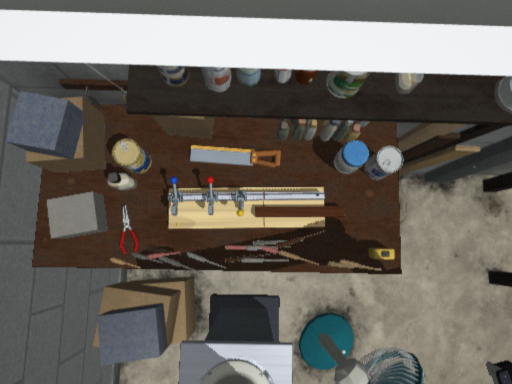

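View pics/scene0.png

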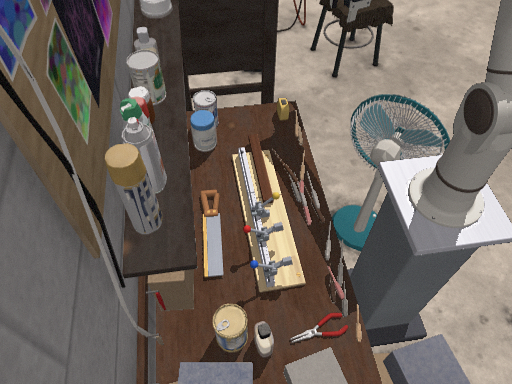

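Top view (up = +x, left = +y): the board runs about (168–325, 187–229). Knobs are blue (174,181), red (210,181) and yellow (240,212). The strip is dark, from about (255,212) to (345,212), and the jar is at (352,156). I'll enlarge both pictures.

```bash
python3 - <<'E'
import cv2,numpy as np
a=cv2.imread("pics/top0.png")[165:240,160:360]; cv2.imwrite("pics/topz.png",cv2.resize(a,None,fx=4,fy=4,interpolation=cv2.INTER_CUBIC))
b=cv2.imread("pics/scene0.png")[130:290,190:320]; cv2.imwrite("pics/scz.png",cv2.resize(b,None,fx=3.7,fy=3.7,interpolation=cv2.INTER_CUBIC))
E
```

```text
(no output)
```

View pics/topz.png

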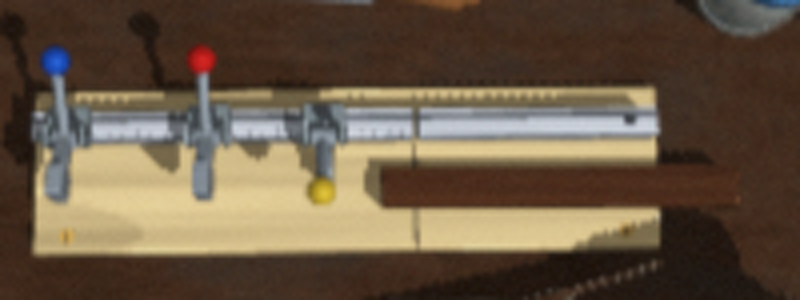

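View pics/scz.png

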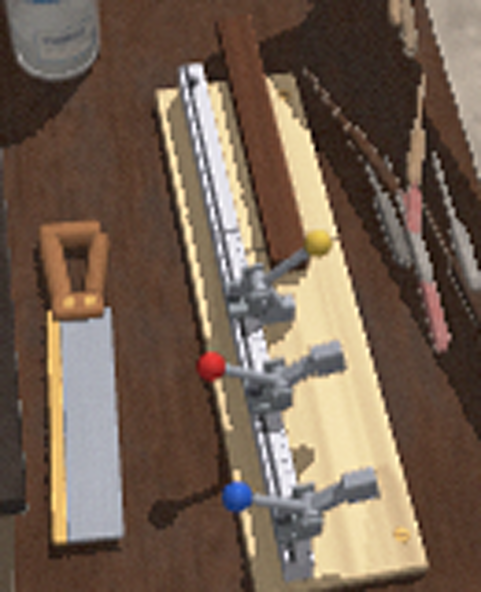

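```bash
cat > vis.py <<'E'
import numpy as np, cv2
from scipy.spatial.transform import Rotation as R
from bench import viewer
cal={n:viewer.get_calibration(n) for n in("scene","top")}
def proj(n,P):
    c=cal[n]; f=192/np.tan(np.radians(c["vfov"]/2))
    p=(np.atleast_2d(P)-c["eye"])@R.from_quat(c["attitude"]).as_matrix()
    return np.c_[f*p[:,0]/p[:,2]+c["cx"],f*p[:,1]/p[:,2]+c["cy"]]
def ray(n,uv,z):
    c=cal[n]; f=192/np.tan(np.radians(c["vfov"]/2))
    d=R.from_quat(c["attitude"]).apply([(uv[0]-c["cx"])/f,(uv[1]-c["cy"])/f,1])
    return c["eye"]+d*(z-c["eye"][2])/d[2]
def blob(im,col,box):
    x0,y0,x1,y1=box; h=cv2.cvtColor(im[y0:y1,x0:x1],cv2.COLOR_RGB2HSV)
    H=h[...,0].astype(int); hue={"red":0,"blue":112,"yellow":25}[col]
    d=np.minimum(abs(H-hue),180-abs(H-hue)); m=(d<9)&(h[...,1]>(150 if col!="yellow" else 165))&(h[...,2]>70)
    v,u=np.nonzero(m); return np.array([u.mean()+x0,v.mean()+y0]),m.sum()
E
cat > fit.py <<'E'
from vis import *
from scipy.optimize import least_squares
T=cv2.imread("pics/top0.png")[...,::-1].copy(); S=cv2.imread("pics/scene0.png")[...,::-1].copy()
tz=lambda u,v:np.array([(u+.5)/4-.5+160,(v+.5)/4-.5+165]); sz=lambda u,v:np.array([(u+.5)/3.7-.5+190,(v+.5)/3.7-.5+130])
guess={"yellow":((321,191),(318,242)),"red":((203,60),(211,366)),"blue":((56,60),(237,496))}
obs=[]
for k,c in enumerate(guess):
    for n,im,g in(("top",T,tz(*guess[c][0])),("scene",S,sz(*guess[c][1]))):
        b=np.round(g).astype(int); uv,m=blob(im,c,(b[0]-5,b[1]-5,b[0]+6,b[1]+6)); print(c,n,g.round(1),uv.round(1),m)
        loc=[.04-.012+(-.042 if c=="yellow" else .049),k,.062+(.042 if c=="yellow" else .034)]
        obs.append((n,loc,uv,1,True))
for l,g in(((.07,.22),(35,92)),((-.05,.22),(33,254)),((.07,-.24),(656,87)),((-.05,-.24),(659,249))): obs.append(("top",[*l,.012],tz(*g),.7,False))
for l,g in(((.07,-.24),(157,90)),((-.05,-.24),(295,78)),((-.05,.22),(428,568))): obs.append(("scene",[*l,.012],sz(*g),.7,False))
def world(p,l): 
    c,s=np.cos(p[2]),np.sin(p[2]); return np.array([p[0]+c*l[0]-s*l[1],p[1]+s*l[0]+c*l[1],l[2]])
def res(p):
    r=[]
    for n,l,uv,w,k in obs:
        l=[l[0],p[3+l[1]],l[2]] if k else l
        r.append((proj(n,world(p,l))[0]-uv-(p[6:8] if n=="top" else p[8:10]))*w)
    return np.r_[np.concatenate(r),p[6:]/1.0]
s=least_squares(res,[.43,-.05,0,0,.1,.2,0,0,0,0]); print("board",s.x[:3].round(4),"stops y",s.x[3:6].round(4),"biases px",s.x[6:].round(2)); print(s.fun[:-4].reshape(-1,2).round(2).tolist())
np.save("p.npy",s.x)
for g in((382,168),(382,207),(740,167),(738,203)):
    P=ray("top",tz(*g)+s.x[6:8],.032); c,d=np.cos(s.x[2]),np.sin(s.x[2]); e=P[:2]-s.x[:2]; print("strip corner world",P.round(4),"board",(c*e[0]+d*e[1]).round(4),(c*e[1]-d*e[0]).round(4))
for nm,g in(("strip stop",(290,262)),):
    print(ray("scene",sz(*g),.032))
print("knobs",[world(s.x,[.028+(-.042 if k==0 else .049),s.x[3+k]]+[.1]).round(4).tolist() for k in range(3)])
print("jar lid top",ray("top",(352,156),.115),"saw",ray("top",(281,158),.01),ray("top",(191,155),.01))
E
python3 fit.py
```

```text
yellow top [239.9 212.4] [239.8 212.5] 28
yellow scene [275.6 195. ] [275.3 196.2] 17
red top [210.4 179.6] [209.8 179.2] 54
red scene [246.7 228.6] [246.5 228.4] 51
blue top [173.6 179.6] [173.3 179.7] 37
blue scene [253.7 263.7] [253.7 263.8] 46
board [ 0.5268 -0.0081  0.0306] stops y [0.0055 0.0865 0.1859] biases px [ 0.06 -0.02  0.03 -0.11]
[[-0.12, -0.24], [0.13, -0.18], [0.32, 0.32], [0.14, 0.32], [0.32, -0.01], [-0.08, 0.33], [0.04, -0.19], [-0.38, -0.11], [-0.34, 0.18], [0.03, -0.02], [-0.15, 0.26], [-0.09, -0.95], [-0.0, -0.13]]
strip corner world [ 0.5368 -0.0441  0.032 ] board 0.0089 -0.0363
strip corner world [ 0.5085 -0.0448  0.032 ] board -0.0194 -0.0361
strip corner world [ 0.544  -0.3046  0.032 ] board 0.0081 -0.297
strip corner world [ 0.5177 -0.3029  0.032 ] board -0.0182 -0.2945
[ 0.52411723 -0.04064144  0.032     ]
knobs [[0.5127, -0.003, 0.1], [0.6012, 0.0808, 0.1], [0.5981, 0.1801, 0.1]]
jar lid top [ 0.67295404 -0.30454214  0.115     ] saw [ 0.68880115 -0.11834483  0.01      ] [0.6905732  0.15275943 0.01      ]
```

Fit residuals are under 1 px. The strip measures about 260 × 28 mm and stands 20 mm off the fence, as it should. Next: flip yellow, with the fingers shut, and check the shelf's clearance.

```bash
cat > mv.py <<'E'
import numpy as np, cv2
from bench import manip, effector, viewer
p=np.load("p.npy"); Y,RD,BL=p[3:6]; c,s=np.cos(p[2]),np.sin(p[2])
Q=np.array([np.cos(p[2]/2),np.sin(p[2]/2),0,0])
def W(x,y,z): return np.array([p[0]+c*x-s*y,p[1]+s*x+c*y,z])
def tob(P): e=np.array(P[:2])-p[:2]; return np.array([c*e[0]+s*e[1],c*e[1]-s*e[0],P[2]])
def line(x,y,z,v=.15): manip.servo_line(W(x,y,z),ori=Q,vel=v)
def st(t=""): print(t,round(manip.current_clock(),2),"tcp(board)",tob(manip.current_tool_pos()).round(4),"F",np.round(manip.current_force(),1))
def snap(n,o): im=viewer.get_image(n); cv2.imwrite(f"pics/{o}.png",im[...,::-1]); return im
E
python3 - <<'E'
from mv import *; from vis import *
from scipy.optimize import least_squares
f=least_squares(lambda P:np.r_[proj("top",P)[0]-(128,120),proj("scene",P)[0]-(194,263)],[.7,.3,.3]); print("shelf corner",f.x.round(3),f.fun.round(1))
effector.close(10)
manip.move_pose(W(-.065,Y,.19),Q); st("above")
line(-.065,Y,.102); st("down")
line(-.036,Y,.102,.1); st("contact")
line(.042,Y,.102,.08); st("pushed")
manip.sleep(.5)
line(.042,Y,.19); st()
snap("scene","s1"); t=snap("top","t1")
cv2.imwrite("pics/t1z.png",cv2.resize(t[150:240,150:360,::-1],None,fx=3,fy=3))
E
```

```text
shelf corner [0.715 0.248 0.266] [ 1.9 -5.3  4.5  1.3]
above 3.95 tcp(board) [-0.0648  0.0047  0.19  ] F [0.6 0.2 0.4]
down 4.68 tcp(board) [-0.0645  0.0058  0.1024] F [ 0.1 -0.5  0.5]
contact 5.12 tcp(board) [-0.0358  0.0056  0.1024] F [-0.8  0.1 -0.3]
pushed 6.25 tcp(board) [0.0415 0.0056 0.102 ] F [-0.7 -0.3 -1.1]
 7.48 tcp(board) [0.0414 0.0051 0.1894] F [-0.3 -0.3  0.4]
```

View pics/s1.png

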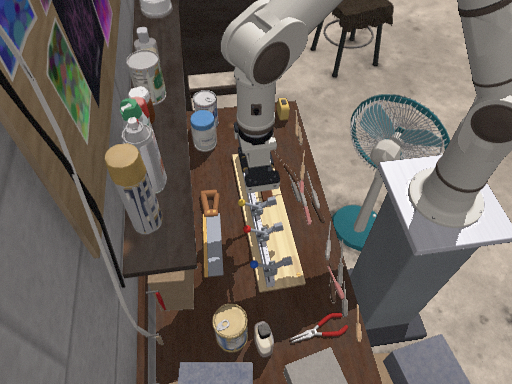

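Yellow is parked: its knob is now behind the fence at (242,202). The shelf front is at about x = 0.71, so a vertical tool behind the red knob clears it. Next is red.

```bash
python3 - <<'E'
from mv import *
line(.042,RD,.19); line(.108,RD,.19); st("above")
line(.108,RD,.087); st("down")
line(.097,RD,.087,.08); st("contact")
line(.052,RD,.090,.08); st("pushed"); manip.sleep(.4)
line(.052,RD,.19); st()
line(-.05,RD,.19); line(-.05,-.166,.12,.25); st("front of strip")
t=snap("top","t2"); s_=snap("scene","s2")
a=cv2.resize(t[150:240,150:360],None,fx=3.7,fy=3.7); b=cv2.resize(s_[130:290,190:320],None,fx=1.6,fy=1.6)
o=np.zeros((a.shape[0]+b.shape[0],a.shape[1],3),np.uint8); o[:a.shape[0]]=a; o[a.shape[0]:,:b.shape[1]]=b
cv2.imwrite("pics/c2.png",o[...,::-1])
E
```

```text
above 8.87 tcp(board) [0.1072 0.086  0.1895] F [-0.5  0.2 -0.4]
down 9.7 tcp(board) [0.1086 0.0869 0.0879] F [ 0.3 -0.1  0.6]
contact 9.98 tcp(board) [0.0976 0.0867 0.0883] F [-0.5  0.1  0.7]
pushed 10.7 tcp(board) [0.0525 0.0863 0.0901] F [ 0.6 -0.2 -0.2]
 11.92 tcp(board) [0.0514 0.086  0.1892] F [-0.3 -0.6 -0.1]
front of strip 13.95 tcp(board) [-0.0495 -0.1641  0.1204] F [0.3 0.6 0.3]
```

View pics/c2.png

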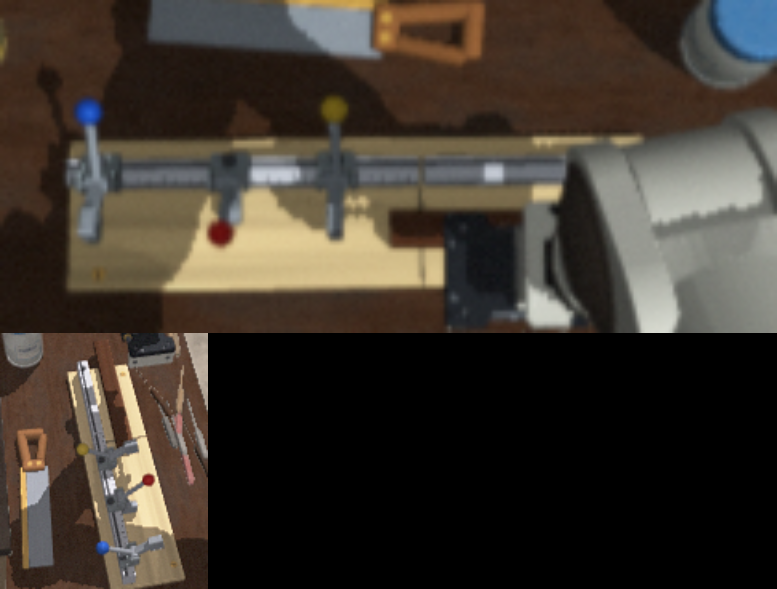

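Red is down (knob at (220,233) of the crop), and yellow and blue are both parked. Now I'll push the strip to the fence at its middle, watching the force.

```bash
cat >> mv.py <<'E'
def press(x0,x1,y,z,lim,step=.0015,v=.04):
    "creep +x until the force exceeds lim"
    for x in np.arange(x0,x1,step):
        line(x,y,z,v); f=manip.current_force()[0]
        if -f>lim: break
    st("press")
def pushy(y0,y1,x,z,lim,step=.0015,v=.03,dx=0):
    for y in np.arange(y0,y1,step):
        line(x,y,z,v); f=manip.current_force()[1]
        if -f>lim: break
    st("pushy")
E
python3 - <<'E'
from mv import *
line(-.05,-.166,.019,.12); st("down")
line(-.016,-.166,.019,.06); st("pre")
press(-.0145,-.004,-.166,.019,5)
line(-.05,-.166,.019); st("off")
line(-.05,-.166,.09,.2); line(-.05,-.36,.09,.25); line(.015,-.36,.09,.2); st("behind")
t=snap("top","t3"); cv2.imwrite("pics/t3z.png",cv2.resize(t[165:240,160:380,::-1],None,fx=3.6,fy=3.6,interpolation=cv2.INTER_CUBIC))
E
```

```text
down 15.04 tcp(board) [-0.0494 -0.166   0.0195] F [-0.1 -0.5 -0.3]
pre 15.76 tcp(board) [-0.016  -0.1657  0.0188] F [-0.4 -0.8 -0.4]
press 17.26 tcp(board) [-0.0095 -0.166   0.0186] F [-9.2  0.3  6.7]
off 17.69 tcp(board) [-0.0487 -0.1664  0.0194] F [ 0.1  0.2 -0.5]
behind 19.6 tcp(board) [ 0.016  -0.3574  0.09  ] F [ 0.5 -0.3  0.1]
```

View pics/t3z.png

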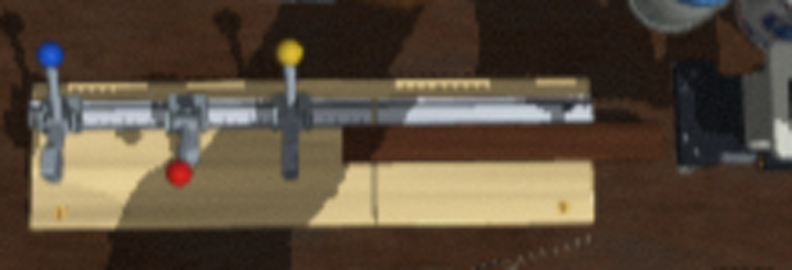

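The strip lies along the fence, with its front edge straight (rows 160 to 158). Now the end push.

```bash
python3 - <<'E'
from mv import *
line(.013,-.36,.021,.15); st("down")
line(.0135,-.212,.021,.08); st("near")
pushy(-.2105,-.185,.0135,.021,4)
t=snap("top","t4")
line(.0135,-.225,.021); line(.0135,-.225,.09,.2); line(-.05,-.225,.09,.2); line(-.05,-.12,.09,.2); line(-.05,-.12,.019,.15)
line(-.016,-.12,.019,.08); press(-.0145,-.004,-.12,.019,5)
line(-.05,-.12,.019); line(-.05,-.165,.019,.2); line(-.016,-.165,.019,.1); press(-.0145,-.004,-.165,.019,4); line(-.05,-.165,.019)
line(-.05,-.165,.09,.2); line(-.05,-.30,.09,.25); st("clear")
t=snap("top","t5"); cv2.imwrite("pics/t5z.png",cv2.resize(t[165:240,160:360,::-1],None,fx=4,fy=4,interpolation=cv2.INTER_CUBIC))
E
```

```text
down 20.26 tcp(board) [ 0.0131 -0.36    0.0213] F [ 0.9 -1.   0.4]
near 22.26 tcp(board) [ 0.0131 -0.2128  0.0209] F [-3.4 -4.4  2.5]
pushy 22.51 tcp(board) [ 0.013  -0.2115  0.0209] F [-2.9 -4.3  1.8]
press 27.14 tcp(board) [-0.0096 -0.12    0.0186] F [-7.9 -0.2  7. ]
press 29.94 tcp(board) [-0.0095 -0.165   0.0186] F [-9.   0.3  6.4]
clear 31.57 tcp(board) [-0.0503 -0.2982  0.089 ] F [0.4 1.5 0.8]
```

View pics/t5z.png

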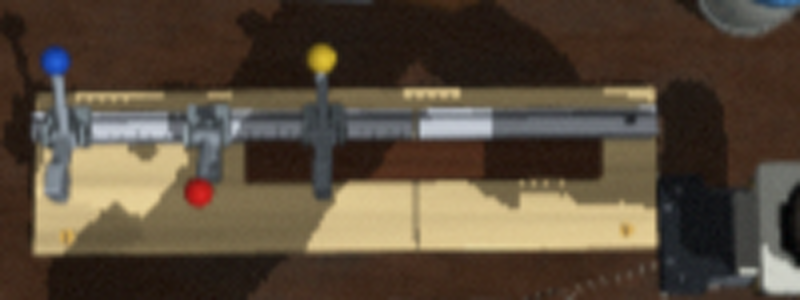

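The strip is flat on the fence but about 17 mm short of the red foot (strip end at u≈245, foot at u≈220). My 4 N limit tripped on sliding friction, so I'll push again with a higher limit.

```bash
python3 - <<'E'
from mv import *
line(.0145,-.25,.09,.2); line(.0145,-.25,.021,.15)
line(.0145,-.204,.021,.08); st("near")
pushy(-.203,-.190,.0145,.021,9,step=.001)
line(.0145,-.25,.021); line(.0145,-.25,.09,.2); line(-.05,-.25,.09,.2); line(-.05,-.145,.09,.2); line(-.05,-.145,.019,.15)
line(-.016,-.145,.019,.08); press(-.0145,-.004,-.145,.019,4)
line(-.05,-.145,.019); line(-.05,-.145,.12,.2); line(-.05,-.33,.12,.3); st("clear")
t=snap("top","t6"); s_=snap("scene","s6")
a=cv2.resize(t[175:225,160:330],None,fx=4,fy=4,interpolation=cv2.INTER_CUBIC); b=cv2.resize(s_[180:290,225:320],None,fx=3.6,fy=3.6,interpolation=cv2.INTER_CUBIC)
o=np.zeros((600,680,3),np.uint8); o[:200]=a; o[200:596,:b.shape[1]]=b[:396]
cv2.imwrite("pics/c6.png",o[...,::-1])
E
```

```text
near 33.52 tcp(board) [ 0.0146 -0.204   0.021 ] F [-0.3 -0.  -0.6]
pushy 37.02 tcp(board) [ 0.0145 -0.1932  0.0212] F [-0.3 -7.7 -0. ]
press 41.66 tcp(board) [-0.0095 -0.145   0.0188] F [-4.   0.3  2.1]
clear 43.51 tcp(board) [-0.0505 -0.3284  0.1186] F [-0.2  0.4  0.1]
```

View pics/c6.png

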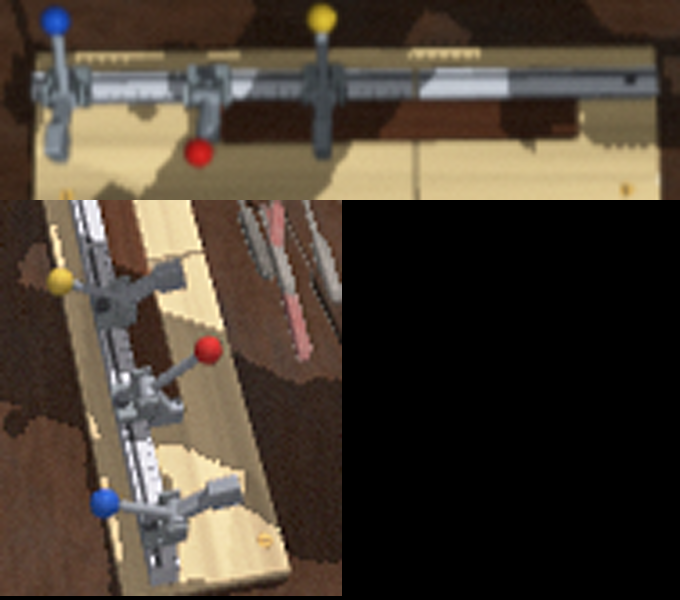

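The strip end (u≈222) meets the red foot, and its free end is at u≈578. The push ended at 7.7 N with a 2 mm lag, well above the sliding friction, at the TCP position expected for contact. Red is down, and yellow and blue are parked, so I'll hand in.

```bash
python3 - <<'E'
from vis import *; from mv import *
for u,v in((578,120),):
    print(tob(ray("top",((u+.5)/4-.5+160,(v+.5)/4-.5+175),.032)), "want y",RD-.266)
print(manip.hand_in(), manip.current_clock())
E
```

```text
[ 0.01384808 -0.17861625  0.032     ] want y -0.17948917097725747
the job is handed in; nothing more can be done
the job is handed in; nothing more can be done
```

I handed the job in with the clock at about 43.5 s of the 54 s: yellow is parked, red is down, blue is untouched, and the strip lies along the fence against the red stop (free end measured within about 1 mm of its target); the judge's verdict was not shown.

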